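Find the rocking corner of the mulling slab and shim it

TASK

The stone slab rocks on one corner: press its corners with the fingertips until you find the one that goes down, then press the folded shim beside that corner fully flat, and press the same corner once more, firmly, to prove that it no longer gives. Leave the other three shims standing untouched, do not lift the slab, and leave the muller, jars and other things where they are.

Things in the scene. Friction and masses are not known exactly. Their poses are not given: they have to be found in the camera images.
- frame: Fixed grey-painted metal levelling frame, a base plate 210 (its x) x 296 (its y) x 8 mm with low rims. Origin on the table under its middle; x points away from the robot, y to the left, z up (turned up to 20 degrees).
- slab: Loose stone mulling slab, 180 x 154 x 16 mm, about 1.2 kg, lying level in the frame on four hidden pads, its underside 22 mm and its top 38 mm above the table. Origin at the centre of its underside, axes as the frame's. Three pads bear; the fourth, different each time and not to be seen, is 6 mm low.
- corner_a (a point): Point to press on the slab's top at its near left corner, directly above the pad (at -75, +65 mm in the slab's x, y). Moves with the slab. Over the low pad it goes down about 6 mm under 2 to 4 N, stops, and comes back when released; over a bearing pad it gives less than 1 mm even at 20 N.
- corner_b (a point): Point to press on the slab's top at its far left corner, directly above the pad (at +75, +65 mm in the slab's x, y). Moves with the slab. Over the low pad it goes down about 6 mm under 2 to 4 N, stops, and comes back when released; over a bearing pad it gives less than 1 mm even at 20 N.
- corner_c (a point): Point to press on the slab's top at its far right corner, directly above the pad (at +75, -65 mm in the slab's x, y). Moves with the slab. Over the low pad it goes down about 6 mm under 2 to 4 N, stops, and comes back when released; over a bearing pad it gives less than 1 mm even at 20 N.
- corner_d (a point): Point to press on the slab's top at its near right corner, directly above the pad (at -75, -65 mm in the slab's x, y). Moves with the slab. Over the low pad it goes down about 6 mm under 2 to 4 N, stops, and comes back when released; over a bearing pad it gives less than 1 mm even at 20 N.
- shim_a (a joint): Folding steel shim of the near left corner: 0 = raised like a little roof (as it starts), 0.785 rad = pressed flat. Stiff hinge: it stays where it is left and moves under about 4 N. Pressing its ridge down slides its tongue in under the slab, filling the gap. At a corner whose pad bears there is no gap: the tongue jams after about 0.2 rad.
- shim_a_ridge (a point): Middle of the ridge (a round hinge knuckle 30 mm long in the frame's x, 7 mm thick) of the near left shim, beside that corner, about 119 mm from the frame's middle in its y. This point, the knuckle's axis, stands 36 mm above the table while raised; pressed flat it is 19 mm above the table (knuckle top 22.5 mm) and 7 mm nearer the slab.
- shim_b (a joint): Folding steel shim of the far left corner: 0 = raised like a little roof (as it starts), 0.785 rad = pressed flat. Stiff hinge: it stays where it is left and moves under about 4 N. Pressing its ridge down slides its tongue in under the slab, filling the gap. At a corner whose pad bears there is no gap: the tongue jams after about 0.2 rad.
- shim_b_ridge (a point): Middle of the ridge (a round hinge knuckle 30 mm long in the frame's x, 7 mm thick) of the far left shim, beside that corner, about 119 mm from the frame's middle in its y. This point, the knuckle's axis, stands 36 mm above the table while raised; pressed flat it is 19 mm above the table (knuckle top 22.5 mm) and 7 mm nearer the slab.
- shim_c (a joint): Folding steel shim of the far right corner: 0 = raised like a little roof (as it starts), 0.785 rad = pressed flat. Stiff hinge: it stays where it is left and moves under about 4 N. Pressing its ridge down slides its tongue in under the slab, filling the gap. At a corner whose pad bears there is no gap: the tongue jams after about 0.2 rad.
- shim_c_ridge (a point): Middle of the ridge (a round hinge knuckle 30 mm long in the frame's x, 7 mm thick) of the far right shim, beside that corner, about 119 mm from the frame's middle in its y. This point, the knuckle's axis, stands 36 mm above the table while raised; pressed flat it is 19 mm above the table (knuckle top 22.5 mm) and 7 mm nearer the slab.
- shim_d (a joint): Folding steel shim of the near right corner: 0 = raised like a little roof (as it starts), 0.785 rad = pressed flat. Stiff hinge: it stays where it is left and moves under about 4 N. Pressing its ridge down slides its tongue in under the slab, filling the gap. At a corner whose pad bears there is no gap: the tongue jams after about 0.2 rad.
- shim_d_ridge (a point): Middle of the ridge (a round hinge knuckle 30 mm long in the frame's x, 7 mm thick) of the near right shim, beside that corner, about 119 mm from the frame's middle in its y. This point, the knuckle's axis, stands 36 mm above the table while raised; pressed flat it is 19 mm above the table (knuckle top 22.5 mm) and 7 mm nearer the slab.
- muller: Glass muller with a knob, 64 mm tall, 54 mm across, standing near the middle of the slab; bystander. Origin under its foot.
- jar_small: Amber jar, 36 mm across, 42 mm tall, on the frame between the two left shims; bystander. Origin under its foot.
- dish: Small white bowl, 40 mm across, 22 mm tall, on the frame between the two right shims; bystander. Origin under its foot.
- jar_tall: Glass jar, 52 mm across, 75 mm tall, on the table left of the frame; bystander. Origin under its foot.
- tape: Paper tape roll, 72 mm across, 24 mm tall, lying right of the frame; bystander. Origin under its middle.
- brush_pot: Blue pot of brushes, 74 mm across, about 250 mm tall with brushes, far left; bystander. Origin under its foot.
- brush_0: Slim black artist's brush, 240 mm long, lying on the bamboo mat at the right; bystander.
- brush_1: Second such brush on the mat; bystander.
Mind the look-alikes: they are no part of the job. Of the things shaped like the slab, the marble one is meant.

How it is judged:
By the outcome, as a careful person would: the job done as asked, in the order asked, and still so for the second after the job is handed in, with the robot touching nothing.
It also fails if it takes over 64 s, if anything falls off the work surface, if the arm or the gripper's body presses on something with over 40 N, if the wrist force passes 120 N, or if a joint passes its speed limit or range.

ROBOT

A 6-joint arm with a two-finger parallel gripper is mounted at the origin on the work surface. World frame = base frame: x ahead of the robot, y to its left, z up, the work surface at z = 0. Lengths are in m, angles in rad, forces in N, time in s.
With the tool pointing down it reaches from about 0.275 to 0.85 m from the base axis. Payload 19 kg.
Tool frame: the origin (TCP) lies midway between the tips of the shut fingers; the grasp point (between the pads) lies 19 mm behind it; z points along the fingers, y is the direction in which the jaws open and shut (so a half turn about z gives the same grasp; the last joint's range is limited). The gripper opens to 85 mm and grips with 20 to 120 N. Pads are 22 mm wide; open, the fingers measure 114 mm over their backs; the gripper's body (76 mm by 85 mm) begins 54 mm behind the grasp point. The pads swing forward as they close: fully open they stand 13 mm farther back than shut.
Start: joints at [-1.397, 0.15, 1.437, -0, 1.554, -0.134], TCP at [0.174, -0.548, 0.231] pointing down, gripper open.
Joint ranges: [-2.8, 2.8], [-0.68, 2.1], [0.12, 2.68], [-1.39, 4.53], [0.16, 2.79], [-2.81, 2.81]. Speed limits (rad/s): [1.89, 1.89, 2.22, 3.01, 3.01, 3.01].

INTERFACE

Orientations are given as a rotation vector (axis times angle).
In Python, from workcell import monitor, capture, ticket, spotter gives the robot as it stands.
- The arm moves only by the tool play_rows, never from a script. Its argument "increments" is one flat list of numbers, 5 for each row, row after row: the shift along the world's x, y, z in mm, then the turn about the world's z in rad, then the opening, from 0 (shut) to 1 (fully open). In form: [tx, ty, tz, spin, gripper, tx, ty, tz, spin, gripper, ...]. A call has 1 to 10 rows; each row shifts and turns the commanded pose from where the row before left it; what a row does not reach is not made up. A row lasts 1/10 s, in which the tool goes at most 50 mm and 8.59 degrees, less where a joint would pass 70% of its speed; a pose out of reach is approached as far as the arm can. A call with a gripper value outside its range is refused whole. The fingers move at their own pace and stop on an object; the grip force is fixed at half the most. Time passes only in rows, so rows that do not move let the fingers close. It gives the time, the measured TCP pose, the force and the opening at its end, in the units of the state.
- monitor.get_obs(): the state, without advancing time (a new reading comes with each control period).
- capture(name): name is "scene" or "top" or "wrist"; returns a dict with "frame" (384x512x3 uint8, blue, green, red), "fx", "fy", "cx", "cy" (pixels), "rvec" (rotation vector, rad) and "tvec" (3), from world to camera coordinates, as OpenCV has them; the wrist camera has in their place "hand_eye" (4x4, takes a point from camera to tool coordinates, whose origin is the TCP and whose axes are the flange's). Camera axes: x right, y down, z forward; pixel columns grow to the right and rows downward; lengths in m; the calibration is good to about 2 mm. A picture is of the moment at which its call begins: read the wrist's pose just before it. There is no depth.
- ticket.sign_off(): hands the job in, once; it reports no verdict.
Trained networks look in a picture, given as the dict that the camera call returned (one of the last four; its "shot" number tells which), for a name from the list of things; names that differ only in an ending like _2 or _b are one class to them, and where a whole thing is asked for, a point or a joint stands for the part that bears it (a point fixed in the world has none). Each returns a list of dicts, best first, with "conf" (0 to 1); they miss things now and then, are a little off and sometimes report something else, mostly with a low value. They report only what shows in the picture. A call takes as long as a camera call. They do not tell look-alikes from the thing itself.
- spotter.outline_of(picture, name): "mask" (384x512 bool, what is visible of it) and "at" ([column, row] in pixels, amid what is visible of it).
The state is a dict: "t": time; "joint_pos": joint angles; "joint_velocities": joint speeds; "tau": joint torques, N m; "position": TCP position; "tcp_rot": TCP orientation; "contact_force": force on the tool from outside, world axes, zero at the start; "torque": the same for the moment, N m; "finger_gap": opening from 0.0 (shut) to 1.0 (fully open).
Only numpy, scipy, OpenCV 4.12 (cv2) and the standard library are available. Lean on these libraries where they do the work, as an engineer would, in place of code of your own. Each camera call takes 0.05 s, during which the arm holds its last target. There are 200 camera calls.

## Working session

There is one attempt and no reset: what is moved stays moved. The work goes in short steps, Python scripts to look and compute and a tool call to move; the robot and the scene stay as the last step left them, time stands still between calls to the robot, and variables do not carry over. Pictures are saved under pics/ and viewed, about 8 in all and at most 12, crops included, and the job is handed in when it is done.

Besides the shell and the picture viewer there is one more tool, called after ">>>" in YAML: its name, and indented under it one key for each argument. play_rows: Moves the arm, as the interface text tells. Its arguments: {"type":"object","properties":{"increments":{"type":"array","items":{"type":"number"}}},"required":["increments"]}

```bash
mkdir -p pics; cat > h.py <<'E'
import numpy as np, cv2
from workcell import monitor, capture, ticket, spotter
def ray(p,uv):
    R=cv2.Rodrigues(np.array(p["rvec"],float))[0]; t=np.array(p["tvec"],float).ravel()
    d=R.T@np.array([(uv[0]-p["cx"])/p["fx"],(uv[1]-p["cy"])/p["fy"],1]); return -R.T@t,d
def at(p,uv,z):
    c,d=ray(p,uv); return c+d*(z-c[2])/d[2]
def proj(p,X):
    K=np.array([[p["fx"],0,p["cx"]],[0,p["fy"],p["cy"]],[0,0,1.]])
    return cv2.projectPoints(np.array(X,float).reshape(-1,3),np.array(p["rvec"],float),np.array(p["tvec"],float),K,None)[0].reshape(-1,2)
E
python3 - <<'E'
from h import *
o=monitor.get_obs();print(o["t"],o["position"],o["tcp_rot"],o["contact_force"])
p=capture("top");s=capture("scene")
cv2.imwrite("pics/top.png",cv2.resize(p["frame"],(800,600)));cv2.imwrite("pics/scene.png",cv2.resize(s["frame"],(800,600)))
for n,z in [("slab",.038),("frame",.008),("shim_a_ridge",.036),("muller",.03),("jar_small",.05),("dish",.03)]:
    for r in spotter.outline_of(p,n):
        m=r["mask"].astype(np.uint8);c=cv2.minAreaRect(cv2.findNonZero(m));b=cv2.boxPoints(c)
        print(n,round(r["conf"],2),np.round(r["at"]),at(p,r["at"],z).round(3)[:2],m.sum(),[at(p,q,z).round(3)[:2].tolist() for q in b])
E
```

```text
0.0 [ 0.17413653 -0.54775106  0.23069081] [-3.10328014e+00 -4.81380061e-01  8.26596862e-06] [ 0.26419044  0.99137469 -0.04688934]
slab 0.85 [334. 252.] [ 0.303 -0.221] 3446 [[0.257, -0.111], [0.416, -0.19], [0.349, -0.329], [0.191, -0.248]]
slab 0.71 [225. 164.] [0.555 0.08 ] 3067 [[0.639, 0.148], [0.658, -0.006], [0.479, -0.028], [0.461, 0.125]]
slab 0.71 [173. 264.] [0.277 0.229] 3474 [[0.2, 0.307], [0.377, 0.295], [0.363, 0.141], [0.187, 0.155]]
slab 0.66 [161. 180.] [0.513 0.263] 358 [[0.538, 0.293], [0.537, 0.23], [0.483, 0.231], [0.484, 0.293]]
frame 0.89 [262. 167.] [ 0.549 -0.026] 3485 [[0.646, 0.22], [0.682, -0.076], [0.47, -0.1], [0.436, 0.192]]
frame 0.3 [402. 168.] [ 0.539 -0.434] 315 [[0.648, -0.43], [0.648, -0.447], [0.419, -0.446], [0.418, -0.43]]
shim_a_ridge 0.49 [196. 194.] [0.471 0.162] 144 [[0.487, 0.186], [0.487, 0.149], [0.455, 0.149], [0.456, 0.186]]
muller 0.71 [233. 163.] [0.561 0.058] 258 [[0.583, 0.074], [0.582, 0.026], [0.533, 0.026], [0.534, 0.075]]
muller 0.25 [188. 144.] [0.617 0.185] 129 [[0.636, 0.203], [0.635, 0.169], [0.603, 0.169], [0.604, 0.203]]
jar_small 0.53 [190. 164.] [0.556 0.177] 178 [[0.551, 0.202], [0.578, 0.175], [0.547, 0.146], [0.521, 0.173]]
dish 0.6 [426. 163.] [ 0.549 -0.494] 277 [[0.434, -0.481], [0.656, -0.497], [0.655, -0.51], [0.434, -0.494]]
dish 0.53 [276. 158.] [ 0.572 -0.065] 164 [[0.564, -0.034], [0.594, -0.065], [0.567, -0.09], [0.537, -0.059]]
```

View pics/top.png

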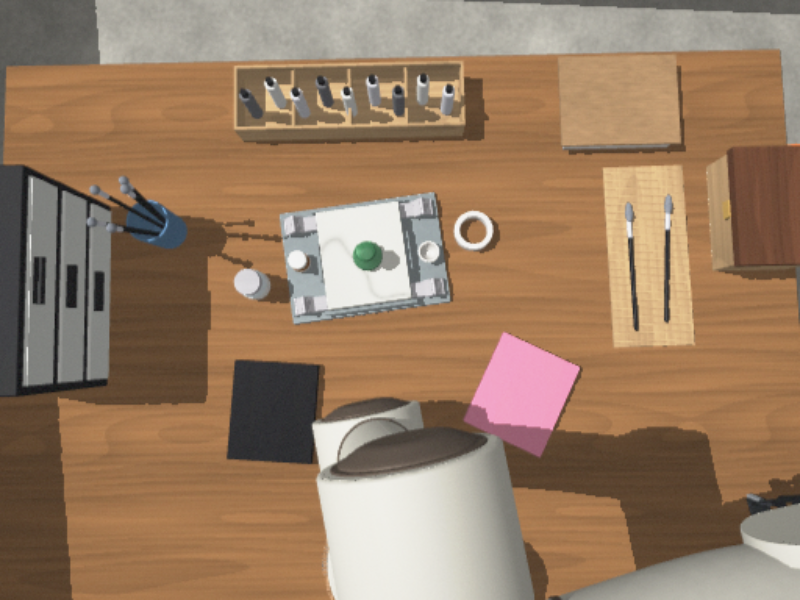

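View pics/scene.png

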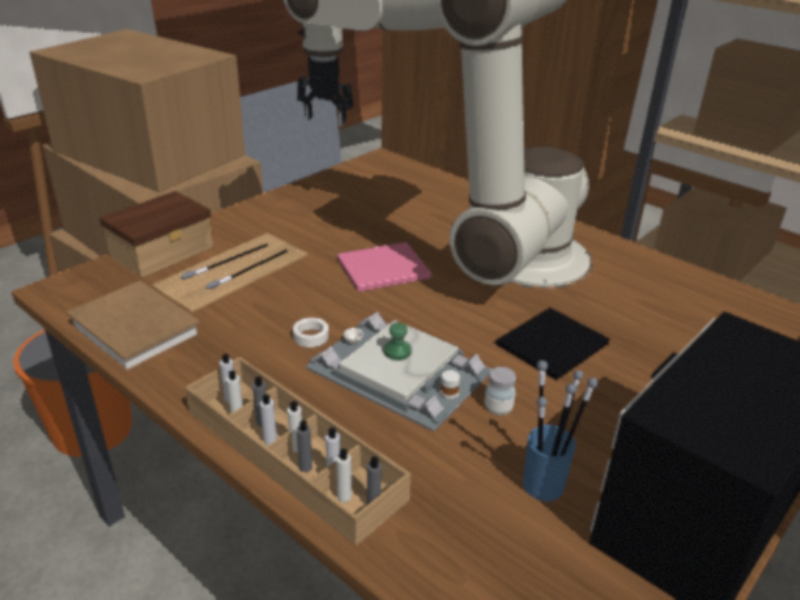

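The top view shows the marble slab in the grey frame at about (225,164) native pixels. The black and pink slabs are look-alikes. The frame centre comes out near (0.558, 0.059), with a yaw of about 7°. I'm moving over it for a wrist view.

>>> play_rows:
  increments: [20, 32, 5, 0, 0, 24, 38, 5, 0, 0, 24, 38, 5, 0, 0, 24, 38, 5, 0, 0, 24, 38, 0, 0, 0, 24, 38, 0, 0, 0, 24, 38, 0, 0, 0, 24, 38, 0, 0, 0, 24, 38, 0, 0, 0, 24, 38, 0, 0, 0]

```text
t: 1.4
position: [0.4108, -0.1722, 0.2515]
tcp_rot: [3.104, 0.481, 0.001]
contact_force: [0.6, -1.4, 0.1]
finger_gap: -0.001
```

>>> play_rows:
  increments: [24, 38, 0, -0.06, 0, 24, 38, 0, -0.06, 0, 24, 38, 0, -0.06, 0, 24, 38, 0, 0, 0, 24, 38, 0, 0, 0, 20, 32, 0, 0, 0, 0, 0, 0, 0, 0, 0, 0, 0, 0, 0, 0, 0, 0, 0, 0]

```text
t: 2.3
position: [0.5499, 0.0475, 0.2513]
tcp_rot: [3.135, 0.2, -0.0]
contact_force: [-0.6, -0.4, 0.0]
finger_gap: -0.002
```

```bash
cat > w.py <<'E'
from h import *
def wrist():
    o=monitor.get_obs(); p=capture("wrist")
    T=np.eye(4);T[:3,:3]=cv2.Rodrigues(np.array(o["tcp_rot"]))[0];T[:3,3]=o["position"]
    C=np.linalg.inv(T@np.array(p["hand_eye"])); p["rvec"]=cv2.Rodrigues(C[:3,:3])[0];p["tvec"]=C[:3,3]
    return o,p
E
python3 - <<'E'
from w import *
o,p=wrist();t=capture("top")
print(o["t"],o["position"],o["tcp_rot"],o["contact_force"],o["finger_gap"])
im=cv2.resize(p["frame"],(800,600));cv2.imwrite("pics/w1.png",im)
for q,nm in((p,"wrist"),(t,"top")):
  for n,z in [("slab",.038),("frame",.008),("shim_a_ridge",.036)]:
    for r in spotter.outline_of({k:v for k,v in q.items()} ,n):
        if r["conf"]<.3: continue
        b=cv2.boxPoints(cv2.minAreaRect(cv2.findNonZero(r["mask"].astype(np.uint8))))
        print(nm,n,round(r["conf"],2),np.round(r["at"]),at(q,r["at"],z).round(3)[:2],[at(q,v,z).round(3)[:2].tolist() for v in b])
E
```

```text
2.3 [0.54987389 0.04745108 0.25130544] [ 3.13513774e+00  1.99879902e-01 -1.28611916e-04] [-0.61113361 -0.39929949  0.03873466] -0.0017515600918137086
wrist slab 0.94 [246. 136.] [0.578 0.067] [[0.639, 0.145], [0.658, -0.005], [0.482, -0.039], [0.459, 0.137]]
wrist slab 0.8 [440. 313.] [ 0.374 -0.219] [[0.308, -0.112], [0.452, -0.177], [0.364, -0.311], [0.198, -0.256]]
wrist slab 0.78 [ 99. 298.] [0.339 0.238] [[0.225, 0.298], [0.394, 0.285], [0.411, 0.141], [0.243, 0.136]]
wrist slab 0.51 [ 68. 174.] [0.508 0.268] [[0.513, 0.315], [0.554, 0.231], [0.503, 0.214], [0.459, 0.303]]
wrist frame 0.92 [266.  70.] [0.65  0.055] [[0.431, 0.222], [0.645, 0.218], [0.681, -0.074], [0.473, -0.125]]
wrist frame 0.61 [360.  84.] [ 0.649 -0.055] [[0.633, -0.039], [0.664, -0.035], [0.667, -0.071], [0.635, -0.076]]
wrist shim_a_ridge 0.74 [156. 212.] [0.472 0.167] [[0.489, 0.186], [0.499, 0.151], [0.46, 0.144], [0.449, 0.18]]
wrist shim_a_ridge 0.63 [266.  68.] [0.651 0.055] [[0.446, 0.21], [0.644, 0.206], [0.677, -0.064], [0.485, -0.112]]
top slab 0.96 [336. 251.] [ 0.304 -0.226] [[0.256, -0.11], [0.417, -0.188], [0.35, -0.329], [0.19, -0.249]]
top slab 0.72 [219. 178.] [0.516 0.096] [[0.583, 0.139], [0.599, -0.015], [0.477, -0.027], [0.461, 0.125]]
top slab 0.67 [150. 268.] [0.268 0.294] [[0.201, 0.304], [0.335, 0.301], [0.334, 0.266], [0.199, 0.27]]
top frame 0.7 [268. 177.] [ 0.519 -0.043] [[0.645, 0.221], [0.682, -0.075], [0.473, -0.099], [0.438, 0.193]]
```

View pics/w1.png

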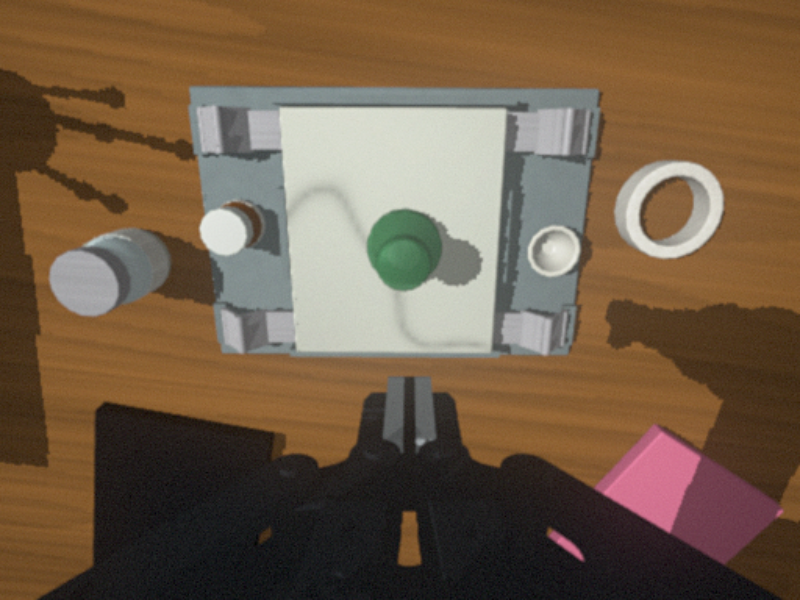

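The wrist view shows the slab top's corners at about (281,107), (505,108), (492,352) and (295,355) in the 800x600 picture. All four shims are raised. Next I'll fit the slab's pose from these corners.

```bash
python3 - <<'E'
from w import *
from scipy.optimize import least_squares
o,p=wrist()
uv=np.array([[281,107],[505,108],[492,352],[295,355]])*.64
P=np.array([at(p,q,.038)[:2] for q in uv]);print(P.round(4))
print([np.linalg.norm(P[i]-P[i-1]).round(4) for i in range(4)])
M=np.array([[.09,.077],[.09,-.077],[-.09,-.077],[-.09,.077]])
def R(a):return np.array([[np.cos(a),-np.sin(a)],[np.sin(a),np.cos(a)]])
s=least_squares(lambda v:(M@R(v[2]).T+v[:2]-P).ravel(),[.558,.059,.12])
x,y,a=s.x;print(s.x,s.fun.reshape(4,2).round(4))
for n,q in dict(a=(-.075,.065),b=(.075,.065),c=(.075,-.065),d=(-.075,-.065)).items(): print(n,(R(a)@q+s.x[:2]).round(4))
for q in [(.075,.119),(.075,-.119),(-.075,.119),(-.075,-.119)]:
  X=R(a)@q+s.x[:2];print(X.round(4),(proj(p,[*X,.036])/.64).round())
E
```

```text
[[ 0.6387  0.1449]
 [ 0.6573 -0.0041]
 [ 0.4804 -0.0278]
 [ 0.458   0.1254]]
[np.float64(0.1818), np.float64(0.1502), np.float64(0.1785), np.float64(0.1548)]
[0.55858565 0.05961469 0.12624793] [[-0.0005  0.0024]
 [ 0.0003 -0.0013]
 [-0.0014 -0.0004]
 [ 0.0016 -0.0007]]
a [0.476  0.1147]
b [0.6248 0.1335]
c [0.6412 0.0046]
d [ 0.4924 -0.0143]
[0.618  0.1871] [[218. 131.]]
[ 0.648 -0.049] [[566. 132.]]
[0.4692 0.1682] [[241. 334.]]
[ 0.4992 -0.0679] [[547. 335.]]
```

>>> play_rows:
  increments: [-20, -20, -40, 0, 0, -20, -20, -40, 0, 0, -18, -22, -40, 0, 0, 0, 0, -40, 0, 0, 0, 0, -25, 0, 0, 0, 0, -12, 0, 0, 0, 0, 0, 0, 0, 0, 0, 0, 0, 0]

```text
t: 3.55
position: [0.4929, -0.014, 0.0554]
tcp_rot: [3.135, 0.201, 0.002]
contact_force: [-0.1, -0.0, 0.9]
finger_gap: -0.002
```

>>> play_rows:
  increments: [0, 0, -5, 0, 0, 0, 0, -5, 0, 0, 0, 0, -3, 0, 0, 0, 0, -1, 0, 0, 0, 0, -1, 0, 0, 0, 0, 0, 0, 0]

```text
t: 4.15
position: [0.4922, -0.014, 0.0393]
tcp_rot: [-3.135, -0.201, -0.0]
contact_force: [0.1, 0.6, 0.1]
finger_gap: 0.0
```

>>> play_rows:
  increments: [0, 0, -1, 0, 0, 0, 0, -1, 0, 0, 0, 0, -1, 0, 0, 0, 0, 0, 0, 0]

```text
t: 4.55
position: [0.4925, -0.014, 0.0379]
tcp_rot: [3.135, 0.201, 0.001]
contact_force: [-10.8, 1.3, 29.6]
finger_gap: 0.002
```

Corner d is firm, at 30 N with no give. Next is corner a.

>>> play_rows:
  increments: [0, 0, 10, 0, 0, 0, 0, 15, 0, 0, -4, 32, 0, 0, 0, -4, 32, 0, 0, 0, -4, 32, 0, 0, 0, -4, 33, 0, 0, 0, 0, 0, -10, 0, 0, 0, 0, -6, 0, 0, 0, 0, -4, 0, 0, 0, 0, 0, 0, 0]

```text
t: 5.55
position: [0.476, 0.1142, 0.0406]
tcp_rot: [3.135, 0.199, -0.002]
contact_force: [-0.5, -0.8, 0.4]
finger_gap: -0.003
```

>>> play_rows:
  increments: [0, 0, -2, 0, 0, 0, 0, -1, 0, 0, 0, 0, -1, 0, 0, 0, 0, 0, 0, 0]

```text
t: 5.95
position: [0.4764, 0.1147, 0.038]
tcp_rot: [3.135, 0.2, 0.001]
contact_force: [-5.6, -3.4, 11.5]
finger_gap: 0.003
```

Corner a is firm too, so next is b.

>>> play_rows:
  increments: [0, 0, 15, 0, 0, 0, 0, 30, 0, 0, 37, 4, 0, 0, 0, 38, 5, 0, 0, 0, 37, 5, 0, 0, 0, 37, 5, 0, 0, 0, 0, 0, -25, 0, 0, 0, 0, -12, 0, 0, 0, 0, -4, 0, 0, 0, 0, 0, 0, 0]

```text
t: 6.95
position: [0.6245, 0.1339, 0.0411]
tcp_rot: [-3.135, -0.201, 0.001]
contact_force: [-0.7, 0.7, 0.5]
finger_gap: 0.003
```

>>> play_rows:
  increments: [0, 0, -2, 0, 0, 0, 0, -1, 0, 0, 0, 0, -1, 0, 0, 0, 0, 0, 0, 0]

```text
t: 7.35
position: [0.6254, 0.1341, 0.038]
tcp_rot: [-3.135, -0.201, -0.001]
contact_force: [-1.8, -0.2, 4.7]
finger_gap: 0.0
```

>>> play_rows:
  increments: [0, 0, -1, 0, 0, 0, 0, 0, 0, 0]

```text
t: 7.55
position: [0.6254, 0.1341, 0.038]
tcp_rot: [-3.135, -0.201, -0.002]
contact_force: [-6.7, -2.4, 17.7]
finger_gap: -0.001
```

Corner b is firm as well, so c must be the low one. I'll confirm by pressing it.

>>> play_rows:
  increments: [0, 0, 15, 0, 0, 0, 0, 30, 0, 0, 4, -32, 0, 0, 0, 4, -32, 0, 0, 0, 4, -32, 0, 0, 0, 4, -33, 0, 0, 0, 0, 0, -25, 0, 0, 0, 0, -12, 0, 0, 0, 0, -4, 0, 0, 0, 0, 0, 0, 0]

```text
t: 8.55
position: [0.641, 0.0058, 0.0402]
tcp_rot: [-3.135, -0.202, 0.001]
contact_force: [0.3, -0.1, -0.0]
finger_gap: -0.002
```

>>> play_rows:
  increments: [0, 0, -2, 0, 0, 0, 0, -1, 0, 0, 0, 0, -1, 0, 0, 0, 0, -1, 0, 0, 0, 0, 0, 0, 0]

```text
t: 9.05
position: [0.6413, 0.0051, 0.0354]
tcp_rot: [-3.135, -0.201, -0.001]
contact_force: [0.6, 0.5, 1.4]
finger_gap: -0.001
```

>>> play_rows:
  increments: [0, 0, -1, 0, 0, 0, 0, -1, 0, 0, 0, 0, -1, 0, 0, 0, 0, -1, 0, 0, 0, 0, 0, 0, 0]

```text
t: 9.55
position: [0.6415, 0.0049, 0.0326]
tcp_rot: [3.135, 0.201, 0.002]
contact_force: [-5.4, -0.0, 17.6]
finger_gap: -0.001
```

Corner c gives about 6 mm and then stops, so it is the low one. Next I'll press shim c.

>>> play_rows:
  increments: [0, 0, 10, 0, 0, 0, 0, 25, 0, 0, 3, -26, 0, 0, 0, 3, -26, 0, 0, 0, 0, 0, -10, 0, 0, 0, 0, -8, 0, 0, 0, 0, -4, 0, 0, 0, 0, 0, 0, 0]

```text
t: 10.35
position: [0.6466, -0.0461, 0.0433]
tcp_rot: [-3.134, -0.202, 0.002]
contact_force: [-0.4, 0.3, 0.1]
finger_gap: -0.002
```

```bash
python3 - <<'E'
from w import *
o,p=wrist();print(o["position"],o["contact_force"])
cv2.imwrite("pics/w2.png",cv2.resize(p["frame"],(800,600)))
E
```

```text
[ 0.64664856 -0.0461181   0.04327176] [-0.38524512  0.26930851  0.13471784]
```

View pics/w2.png

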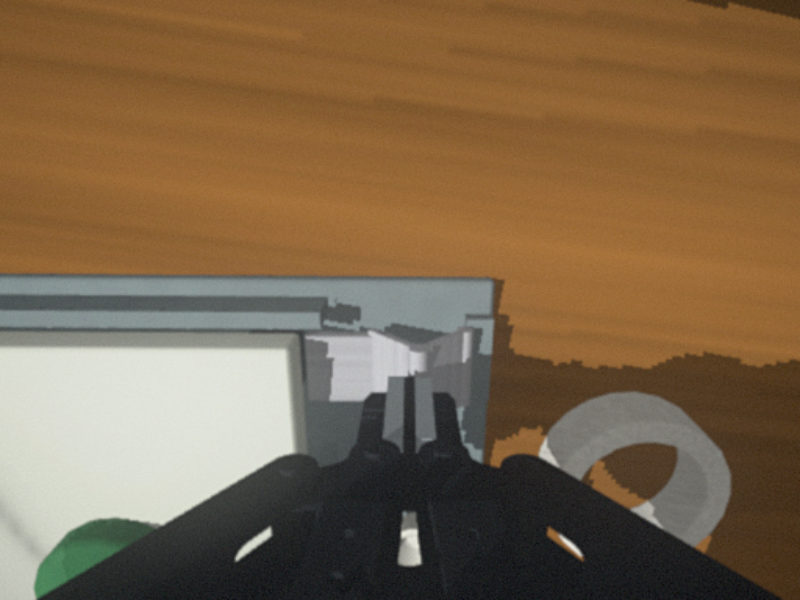

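The fingertips are over shim c, with the ridge at about (420,360) and the fingers at about (410,385). I'll press down while following its 7 mm slide toward the slab.

>>> play_rows:
  increments: [1, -2, -3, 0, 0, 0, 1, -2, 0, 0, 0, 1, -2, 0, 0, 0, 1, -2, 0, 0, 0, 1, -2, 0, 0, 0, 1, -2, 0, 0, 0, 1, -2, 0, 0, 0, 0, -2, 0, 0, 0, 0, 0, 0, 0]

```text
t: 11.3
position: [0.6482, -0.0429, 0.027]
tcp_rot: [-3.135, -0.201, 0.0]
contact_force: [0.8, 1.2, 0.1]
finger_gap: 0.003
```

>>> play_rows:
  increments: [0, 0, -2, 0, 0, 0, 0, -1, 0, 0, 0, 0, -1, 0, 0, 0, 0, 0, 0, 0]

```text
t: 11.7
position: [0.6481, -0.0431, 0.023]
tcp_rot: [-3.135, -0.2, 0.0]
contact_force: [-0.9, 0.6, 0.4]
finger_gap: 0.001
```

The force is lower than I expected, so I'll take a look before pressing further.

>>> play_rows:
  increments: [0, 0, -1, 0, 0, 0, 0, -1, 0, 0]

```text
t: 11.9
position: [0.6484, -0.043, 0.022]
tcp_rot: [3.135, 0.201, 0.001]
contact_force: [-7.3, 2.2, 20.3]
finger_gap: -0.003
```

```bash
python3 - <<'E'
from w import *
o,p=wrist();print(o["position"],o["contact_force"])
cv2.imwrite("pics/w3.png",cv2.resize(p["frame"][180:300,180:340],(800,600),interpolation=cv2.INTER_CUBIC))
E
```

```text
[ 0.64836703 -0.04302797  0.02203668] [-7.28598924  2.21579479 20.26370072]
```

View pics/w3.png

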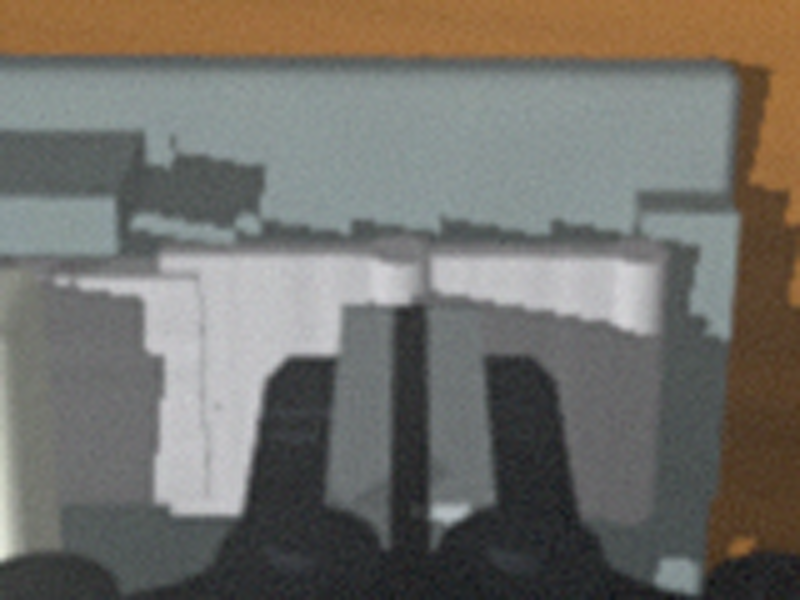

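Shim c is flat, with a hard stop at 20 N and the tip at z = 22 mm. Now I'll press corner c again.

>>> play_rows:
  increments: [0, 0, 15, 0, 0, 0, 0, 34, 0, 0, -4, 24, 0, 0, 0, -3, 24, 0, 0, 0, 0, 0, -15, 0, 0, 0, 0, -10, 0, 0, 0, 0, -4, 0, 0, 0, 0, 0, 0, 0]

```text
t: 12.75
position: [0.6408, 0.0043, 0.0403]
tcp_rot: [-3.135, -0.199, 0.002]
contact_force: [0.6, 0.5, 0.1]
finger_gap: -0.001
```

>>> play_rows:
  increments: [0, 0, -2, 0, 0, 0, 0, -1, 0, 0, 0, 0, -1, 0, 0, 0, 0, 0, 0, 0]

```text
t: 13.15
position: [0.6414, 0.0048, 0.0377]
tcp_rot: [3.135, 0.2, 0.001]
contact_force: [-0.8, -0.7, 2.6]
finger_gap: -0.004
```

>>> play_rows:
  increments: [0, 0, -1, 0, 0, 0, 0, -0.5, 0, 0, 0, 0, 0, 0, 0, 0, 0, 0, 0, 0]

```text
t: 13.55
position: [0.6415, 0.0048, 0.0372]
tcp_rot: [3.135, 0.201, 0.002]
contact_force: [-5.7, -2.0, 17.9]
finger_gap: -0.0
```

>>> play_rows:
  increments: [0, 0, -0.5, 0, 0, 0, 0, 0, 0, 0, 0, 0, 0, 0, 0]

```text
t: 13.85
position: [0.6416, 0.0048, 0.0371]
tcp_rot: [3.135, 0.201, 0.002]
contact_force: [-9.0, -1.2, 21.5]
finger_gap: -0.003
```

>>> play_rows:
  increments: [0, 0, 10, 0, 0, 0, 0, 40, 0, 0, 0, 0, 50, 0, 0, -25, 0, 50, 0, 0, -30, 0, 50, 0, 0, -30, 0, 30, 0, 0, 0, 0, 0, 0, 0, 0, 0, 0, 0, 0]

```text
t: 14.65
position: [0.5631, 0.0051, 0.2538]
tcp_rot: [3.135, 0.201, 0.003]
contact_force: [0.3, 0.0, -0.5]
finger_gap: 0.001
```

```bash
python3 - <<'E'
from w import *
o,p=wrist();print(o["t"],o["position"],o["contact_force"])
cv2.imwrite("pics/w4.png",cv2.resize(p["frame"],(800,600)))
E
```

```text
14.65 [0.56306454 0.00507899 0.25381894] [ 0.26677361  0.00246608 -0.5411909 ]
```

View pics/w4.png

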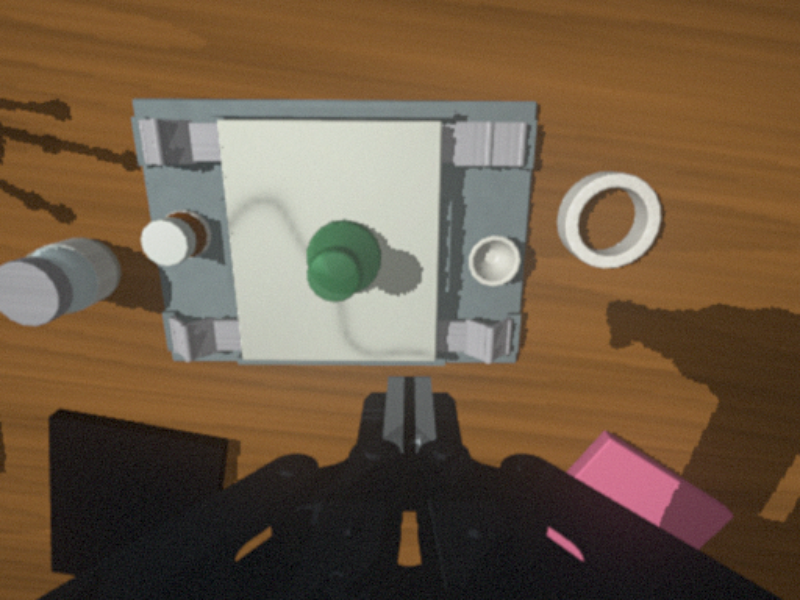

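The last picture shows shim c lying flat at about (490,143). The other three are still standing, and the muller, jar and dish are in place.

```bash
python3 -c "
from workcell import ticket
print(ticket.sign_off())"
```

```text
the job is handed in; nothing more can be done
None
```

The slab's low corner was c (far right). It no longer rocks, and I handed the job in after about 15 s on the robot's clock.

- **Finding the corner:** I pressed d, a and b with 30, 11.5 and 18 N, and none of them gave. Corner c sank about 5.5 mm under little force and then stopped. At corner a I stopped at 11.5 N, well above the 2 to 4 N that moves a low corner.
- **Pressing the shim:** I pressed shim c down to a hard stop at 20 N. The tip read z = 22.0 mm, against 22.5 mm for a flat knuckle. The force read near zero during part of the descent, so I checked with a picture, which showed the shim flat.
- **Proving it:** I pressed corner c again with 21.5 N. It held at z = 37.1 mm, 0.9 mm below the slab's nominal top, where the firm corners had read about 38.0 mm. That is close to the 1 mm limit.
- **Final picture:** Shim c is flat and the other three are still raised. The muller, small jar, dish, tall jar and tape look unmoved, and the robot was clear of everything. The brushes and brush pot were not fully in that view, but the arm did not go near them.

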